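Check an axle for runout under a dial indicator

TASK

Check the wheel axle that lies in the V-blocks under the dial indicator for runout: push the indicator down by its round top pad until it rests on its stop, so that its sprung plunger bears on the axle's disc. Then, with the indicator left down, push the driver arm that stands up from the axle's right-hand end over from the robot's side to the far side, as far as it goes, and let go. Leave the spare axle in the other V-blocks, which has no indicator, as it is.

Things in the scene. Friction and masses are not known exactly. Their poses are not given: they have to be found in the camera images.
- stand: Fixed runout stand: grey base plate 150 x 250 mm, 2 V-blocks (86 mm high with clip nuts; at y = -60, +85 mm, 26 mm wide), a dial indicator on a 187 mm column (x = +49 to 75 mm). Origin: on the bench below the axle's axis. x points away from the robot (+-0.3 rad), y left along the axle, z up. The steel axle, 25 mm thick, lies along y, axis 65 mm up.
- indicator (a joint): How far the dial indicator is down its column: 0 raised (at start), 0.035 m on its stop. Black round push pad, 36 mm across, at stand x = 0, y = +30 mm; flat top 241 mm above the bench raised, 206 mm fully down. Takes 3 to 5 N, stays where left. The sprung plunger below (about 1 N) meets the axle's 52 mm disc at about 0.024.
- axle (a joint): Axle angle a, rad: 0 arm straight up, negative leaning to the robot (stand -x), positive away. Stops -0.55 and +0.95; starts -0.5 to -0.3; 1 to 2 N at the arm, stays where left. Arm: 12 mm steel rod at stand y = -110 mm out of a collar (44 mm across, 18 wide), with an 18 mm black end ball, centre 73 mm from the axis: x = 73 sin a, height 65 + 73 cos a mm.
- spare_axle (a joint): Angle, same sense, of the spare axle: a look-alike with its own arm in V-blocks on a second base plate that has no column and no indicator, 0.28 to 0.42 m to the left or right of the stand. To be left alone.

How it is judged:
By the outcome, as a careful person would: the job done as asked, in the order asked, and still so for the second after the job is handed in, with the robot touching nothing.
It also fails if it takes over 38 s, if anything falls off the work surface, if the arm or the gripper's body presses on something with over 40 N, if the wrist force passes 120 N, or if a joint passes its speed limit or range.

ROBOT

A 6-joint arm with a two-finger parallel gripper is mounted at the origin on the work surface; the furniture and walls round the work are solid. World frame = base frame: x ahead of the robot, y to its left, z up, the work surface at z = 0. Lengths are in m, angles in rad, forces in N, time in s.
With the tool pointing down it reaches from about 0.4 to 0.825 m from the base axis. Payload 7 kg.
Tool frame: the origin (TCP) lies on the mounting face of the last link; the fingertips stand arm.tcp_to_tips ahead of it and the grasp point (between the pads) lies 159 mm ahead of it (arm.tcp_to_tips is the distance from the TCP to the fingertips, in m); z points along the fingers, y is the direction in which the jaws open and shut (so a half turn about z gives the same grasp; the last joint's range is limited). The gripper opens to 88 mm and grips with 3 to 60 N. Pads are 19 mm wide; open, the fingers measure 130 mm over their backs; the gripper's body (78 mm by 193 mm) begins 47 mm behind the grasp point.
Start: joints at [1.515, 0.359, 0.012, 0, -1.224, -0.288], TCP at [0.228, 0.635, 0.405] pointing down, gripper open.
Joint ranges: [-3.07, 3.07], [-1.43, 2.12], [-1.02, 1.25], [-3.03, 1.67], [-3.05, -0], [-3.03, 3.03]. Speed limits (rad/s): [2.39, 2.39, 3.01, 3.14, 3.14, 3.14].

INTERFACE

Orientations are given as [roll, pitch, yaw] about the fixed x, y, z axes, in that order (R = Rz(yaw) Ry(pitch) Rx(roll)).
In Python, from station import arm, cams, job_done, finder gives the robot as it stands.
- The arm moves only by the tool play_rows, never from a script. Its argument "targets" is a list that holds one entry, the list of rows, each a list of 4 numbers: the shift along the tool's x, y, z in m, then the turn about the tool's z in degrees. A call has 1 to 5 rows; each row is the pose to reach, as a shift and turn from the pose commanded when the call began, along the tool's axes at that moment; what a row does not reach only later rows make up. A row lasts 1/8 s, in which the tool goes at most 62.5 mm and 10.7 degrees, less where a joint would pass 70% of its speed; a pose out of reach is approached as far as the arm can. A call with a gripper value outside its range is refused whole. "grip" is the closure in counts, from 0 (fully open) to 255 (shut), set as the call begins (left out, the last holds). The fingers move at their own pace and stop on an object; "newtons" is the grip in N (left out, the last holds). Time passes only in rows, so rows that repeat a pose let the fingers close. It gives the time, the measured TCP pose, the force and the opening at its end, in the units of the state.
- arm.get_state(): the state, without advancing time (a new reading comes with each control period).
- cams.grab_frame(name): name is "scene" or "top"; returns (picture, depth): 384x512x3 uint8, red, green, blue; 384x512 float32, m along the optical axis (not along the pixel's ray), 0 where there is no reading.
- cams.camera_params(name): a dict with "intrinsics" (3x3 intrinsics, pixels), "position" and "attitude" of the camera in the world. Camera axes: x right, y down, z forward; pixel columns grow to the right and rows downward; lengths in m; the calibration is good to about 2 mm. A picture is of the moment at which its call begins. camera_params takes no time and is no camera call.
- job_done(): hands the job in, once; it reports no verdict.
Trained networks look in the newest picture that a camera, given by its name, has taken for a name from the list of things; names that differ only in an ending like _2 or _b are one class to them, and where a whole thing is asked for, a point or a joint stands for the part that bears it (a point fixed in the world has none). Each returns a list of dicts, best first, with "score" (0 to 1); they miss things now and then, are a little off and sometimes report something else, mostly with a low value. They report only what shows in the picture. A call takes as long as a camera call.
- finder.find_in(camera, query): "xyz" ([x, y, z] in m, in world coordinates, good to about 4 mm: the middle of the surface that is visible of it).
- finder.masks_of(camera, query): "mask" (384x512 bool, what is visible of it).
The state is a dict: "t": time; "q": joint angles; "qd": joint speeds; "joint_efforts": joint torques, N m; "eef_pos": TCP position; "ee_rot": TCP orientation; "force": force on the tool from outside, world axes, zero at the start; "moment": the same for the moment, N m; "width": finger opening in m.
Only numpy, scipy, OpenCV 4.12 (cv2) and the standard library are available. Lean on these libraries where they do the work, as an engineer would, in place of code of your own. Each camera call takes 0.05 s, during which the arm holds its last target. There are 200 camera calls.

## Working session

There is one attempt and no reset: what is moved stays moved. The work goes in short steps, Python scripts to look and compute and a tool call to move; the robot and the scene stay as the last step left them, time stands still between calls to the robot, and variables do not carry over. Pictures are saved under pics/ and viewed, about 8 in all and at most 12, crops included, and the job is handed in when it is done.

Besides the shell and the picture viewer there is one more tool, called after ">>>" in YAML: its name, and indented under it one key for each argument. play_rows: Moves the arm, as the interface text tells. Its arguments: {"type":"object","properties":{"targets":{"type":"array","items":{"type":"array","items":{"type":"array","items":{"type":"number"}}}},"grip":{"type":"number"},"newtons":{"type":"number"}},"required":["targets"]}

```bash
mkdir -p pics
python3 - <<'E'
from station import arm,cams,finder
import cv2,numpy as np
s=arm.get_state();print(s,arm.tcp_to_tips)
ims=[]
for c in("scene","top"):
    p,d=cams.grab_frame(c);np.savez(f'{c}.npz',p=p,d=d);print(c,cams.camera_params(c))
    cv2.imwrite(f'pics/{c}0.png',cv2.resize(p[:,:,::-1],(800,600)))
    for q in("stand","indicator","axle","spare_axle"):
        print(c,q,[(np.round(r['xyz'],3),round(r['score'],2)) for r in finder.find_in(c,q)])
E
```

```text
{'t': 0.0, 'q': array([ 1.51511048e+00,  3.59398823e-01,  1.10718905e-02, -3.26787533e-04,
       -1.22410968e+00, -2.88063204e-01]), 'qd': array([-1.21193898e-03, -7.61697752e-04,  1.36910094e-03, -2.91800055e-05,
       -1.68049312e-03, -1.34419361e-03]), 'joint_efforts': array([ 1.10813248e-04, -5.82710302e+01,  2.93079096e+01,  6.99776977e+00,
        7.21077886e-03, -1.57907593e-04]), 'eef_pos': array([0.22745139, 0.63532436, 0.40372461]), 'ee_rot': array([ 3.13993267e+00, -1.71497681e-04, -3.43860194e-01]), 'force': array([0.45413921, 0.25651774, 0.38441137]), 'moment': array([0.02112644, 0.02381218, 0.02068229]), 'width': 0.08768865561423322} 0.1781
scene {'intrinsics': array([[426.95341225,   0.        , 254.46273295],
       [  0.        , 426.95341225, 187.0577098 ],
       [  0.        ,   0.        ,   1.        ]]), 'position': array([-0.07230098,  0.46540735,  0.63950364]), 'attitude': array([-2.19349019e+00,  1.09108869e-03, -2.15430789e+00])}
scene stand [(array([ 0.487, -0.048,  0.055]), 0.71)]
scene indicator [(array([ 0.496, -0.044,  0.201]), 0.8)]
scene axle [(array([ 0.484, -0.08 ,  0.074]), 0.59)]
scene spare_axle [(array([0.495, 0.233, 0.072]), 0.94)]
top {'intrinsics': array([[375.39176859,   0.        , 255.97448102],
       [  0.        , 375.39176859, 190.90123534],
       [  0.        ,   0.        ,   1.        ]]), 'position': array([0.44656198, 0.06836587, 0.97680488]), 'attitude': array([-3.04254297,  0.03874484, -1.56999049])}
top stand [(array([ 0.506, -0.065,  0.02 ]), 0.72)]
top indicator [(array([ 0.521, -0.049,  0.211]), 0.6)]
top axle [(array([ 0.492, -0.129,  0.073]), 0.92)]
top spare_axle [(array([0.503, 0.222, 0.08 ]), 0.93)]
```

View pics/scene0.png

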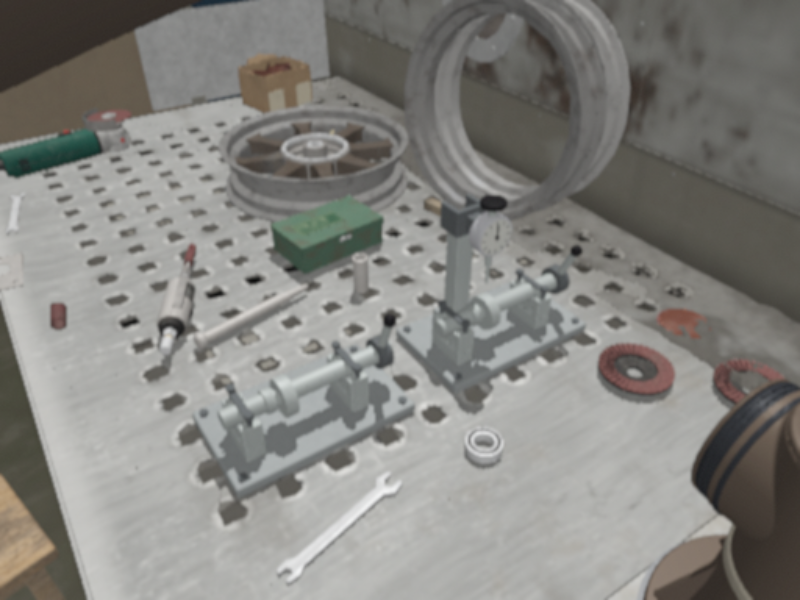

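View pics/top0.png

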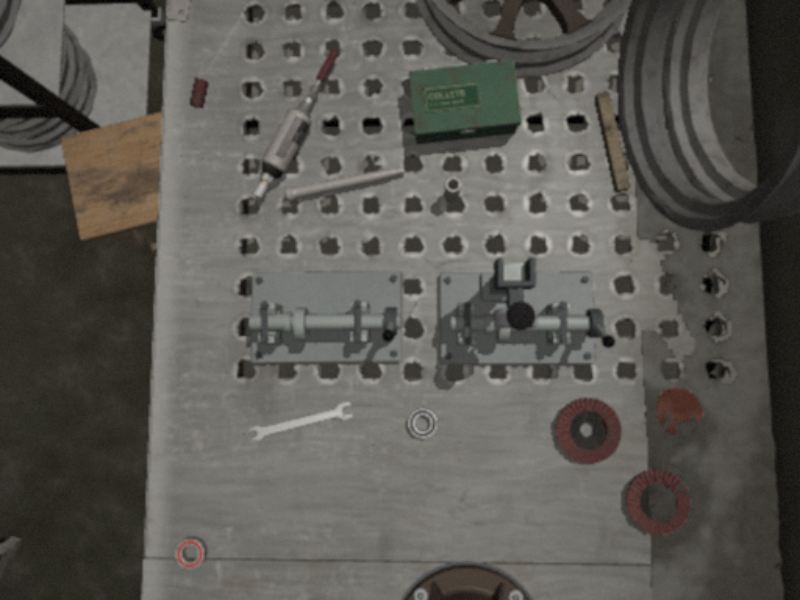

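The scene view shows the indicator stand at the right (pad at about (492,203), arm ball at (575,251)). The spare is in front left. In the top view the pad is at about (520,316), its ball at (608,341), and the column is straight above the pad, so yaw is near 0.

```bash
cat > h.py <<'E'
import numpy as np
from scipy.spatial.transform import Rotation as R
def cloud(c,d,par):
    K=par['intrinsics'];v,u=np.mgrid[:384,:512]
    P=np.stack([(u-K[0,2])/K[0,0]*d,(v-K[1,2])/K[1,1]*d,d],-1)
    return P@R.from_euler('xyz',par['attitude']).as_matrix().T+par['position']
E
python3 - <<'E'
from station import arm,cams,finder
from h import *
import cv2
for c in('top','scene'):
    f=np.load(c+'.npz');p,d=f['p'].astype(int),f['d'];X=cloud(c,d,cams.camera_params(c))
    ok=(d>0)&(X[...,0]>.35)&(X[...,0]<.65)&(X[...,1]<.11)&(X[...,1]>-.3)
    m=ok&(p.sum(-1)<150)
    a=m&(X[...,2]>.22); print(c,'pad',a.sum(),X[a].mean(0),X[a].min(0),X[a].max(0))
    a=m&(X[...,2]>.115)&(X[...,2]<.16)&(X[...,1]<-.1);print('ball',a.sum(),X[a].mean(0) if a.any() else '')
    a=ok&(X[...,2]>.003)&(X[...,2]<.03)&(X[...,0]>.35)
    r=cv2.minAreaRect(X[a][:,:2].astype(np.float32));print('plate',a.sum(),r,np.median(X[a][:,2]))
    a=ok&(X[...,2]>.06)&(X[...,2]<.082)&(X[...,0]<.56); q=X[a]; print('axle',a.sum(),np.polyfit(q[:,1],q[:,0],1))
    from collections import Counter
    for ms in finder.masks_of(c,'indicator')[:1]:
        q=X[ms['mask']&(d>0)];print('ind z',np.percentile(q[:,2],[1,50,99])); h=q[q[:,2]>q[:,2].max()-.008];print(len(h),h.mean(0),h.min(0),h.max(0))
E
```

```text
top pad 245 [ 0.49809989 -0.05239881  0.24102123] [ 0.48191373 -0.06908438  0.23551131] [ 0.51524271 -0.03570844  0.24365079]
ball 44 [ 0.46934335 -0.19147619  0.13747631]
plate 4642 ((0.4988456964492798, -0.0955817848443985), (0.29884207248687744, 0.40791410207748413), 0.20496058464050293) 0.014735325772583019
axle 1074 [-0.00474364  0.49853838]
ind z [0.06959548 0.21067032 0.24320758]
264 [ 0.49889107 -0.05251261  0.24098019] [ 0.48191373 -0.06919251  0.23712336] [ 0.51531299 -0.03570844  0.24365079]
scene pad 116 [ 0.49085857 -0.04996859  0.23774963] [ 0.47668966 -0.0665199   0.23112198] [ 0.50666112 -0.03721456  0.2405186 ]
ball 23 [ 0.46182617 -0.18987525  0.13328813]
plate 3452 ((0.4681589603424072, -0.09500297904014587), (0.40998896956443787, 0.2361866980791092), 89.99522399902344) 0.01226007331994955
axle 1366 [0.02793807 0.49496611]
ind z [0.03778273 0.19963645 0.23925345]
155 [ 0.49171308 -0.05120194  0.23751606] [ 0.47549698 -0.07115778  0.23256032] [ 0.51128496 -0.03686577  0.2405186 ]
```

>>> play_rows:
  targets:
    - [[0.03,0.035,-0.03,10],[0.065,0.075,-0.05,20],[0.105,0.12,-0.05,30],[0.145,0.165,-0.05,40],[0.18,0.21,-0.05,50]]
  grip: 255

```text
t: 1.23
eef_pos: [0.3266, 0.3751, 0.455]
ee_rot: [-3.141, 0.0, -1.222]
force: [1.5, 0.0, 0.2]
width: 0.0434
```

>>> play_rows:
  targets:
    - [[0.055,0,0,10],[0.11,-0.003,0,20.3],[0.165,-0.005,0,20.3],[0.22,-0.006,0,20.3],[0.275,-0.008,0,20.3]]

```text
t: 1.85
eef_pos: [0.4293, 0.1201, 0.4552]
ee_rot: [-3.14, 0.001, -1.57]
force: [1.0, 1.1, 0.0]
width: 0.0004
```

>>> play_rows:
  targets:
    - [[0.05,0,0,0],[0.1,0,0,0],[0.14,0,0,0],[0.14,0,0,0]]

```text
t: 2.35
eef_pos: [0.4287, -0.0201, 0.4549]
ee_rot: [-3.141, 0.0, -1.574]
force: [-0.2, 0.5, -0.1]
width: 0.0004
```

>>> play_rows:
  targets:
    - [[0.016,-0.035,0,0],[0.032,-0.067,0,0],[0.032,-0.067,0.02,0],[0.032,-0.067,0.02,0]]

```text
t: 2.85
eef_pos: [0.496, -0.0496, 0.4332]
ee_rot: [3.138, -0.0, -1.571]
force: [-0.3, -0.4, 0.0]
width: 0.0003
```

```bash
cat > snap.py <<'E'
import sys,cv2,numpy as np
from station import cams
n,crop=sys.argv[1],[int(v) for v in sys.argv[2:6]]
o=[]
for c,(u,v) in(('scene',crop[:2]),('top',crop[2:])):
    p,_=cams.grab_frame(c);o.append(cv2.resize(p[v:v+130,u:u+130,::-1],(400,400),interpolation=cv2.INTER_CUBIC))
cv2.imwrite(f'pics/{n}.png',np.hstack(o))
E
python3 snap.py a 255 90 270 140
```

```text
(no output)
```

View pics/a.png

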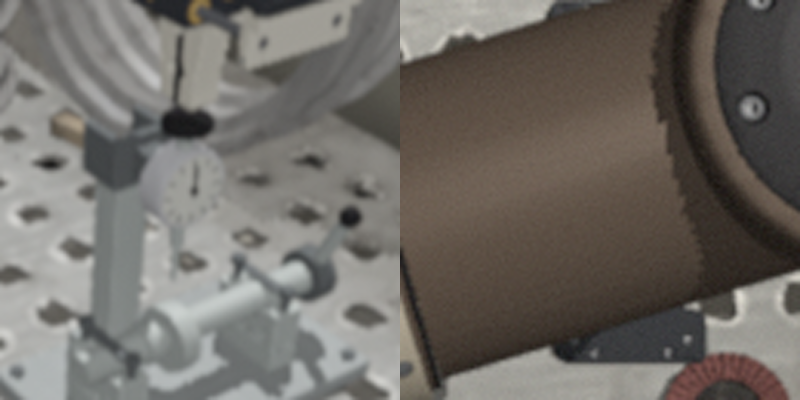

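The scene crop shows the shut fingertips right over the black pad (187,122). I'm pressing down gently now.

>>> play_rows:
  targets:
    - [[0,0,0.008,0],[0,0,0.016,0],[0,0,0.021,0],[0,0,0.026,0],[0,0,0.03,0]]

```text
t: 3.58
eef_pos: [0.4962, -0.0499, 0.4045]
ee_rot: [-3.141, 0.0, -1.571]
force: [-0.4, 0.9, 3.1]
width: 0.0002
```

>>> play_rows:
  targets:
    - [[0,0,0.005,0],[0,0,0.01,0],[0,0,0.014,0],[0,0,0.017,0],[0,0,0.017,0]]

```text
t: 4.2
eef_pos: [0.496, -0.0502, 0.3872]
ee_rot: [3.141, -0.0, -1.571]
force: [-0.7, 0.0, -0.9]
width: 0.0002
```

>>> play_rows:
  targets:
    - [[0,0,0.001,0],[0,0,0.002,0],[0,0,0.003,0],[0,0,0.004,0]]

```text
t: 4.7
eef_pos: [0.496, -0.0502, 0.3843]
ee_rot: [3.141, -0.001, -1.571]
force: [-6.8, 1.4, 15.5]
width: 0.0006
```

15.5 N with the tips at 0.206 m means the indicator is on its stop. I'm lifting off to look.

>>> play_rows:
  targets:
    - [[0,0,0.001,0],[0,0,-0.01,0],[0,0,-0.03,0],[0,0,-0.06,0]]

```text
t: 5.2
eef_pos: [0.4961, -0.05, 0.4436]
ee_rot: [3.14, -0.0, -1.571]
force: [-0.0, -0.4, 0.7]
width: 0.0008
```

```bash
python3 snap.py b 255 90 270 140
python3 - <<'E'
from station import arm,cams
from h import *
p,d=cams.grab_frame('scene');X=cloud('scene',d,cams.camera_params('scene'))
m=(d>0)&(p.astype(int).sum(-1)<150)&(abs(X[...,0]-.49)<.04)&(abs(X[...,1]+.05)<.035)&(X[...,2]<.24)&(X[...,2]>.18)
print('pad',m.sum(),np.median(X[m],0),X[m].max(0))
m=(d>0)&(p.astype(int).sum(-1)<150)&(abs(X[...,0]-.46)<.05)&(abs(X[...,1]+.19)<.03)&(X[...,2]<.16)&(X[...,2]>.115)
print('ball',m.sum(),X[m].mean(0))
print(arm.get_state()['force'])
E
```

```text
pad 113 [ 0.49058569 -0.05070266  0.20331389] [ 0.50692871 -0.03499767  0.20635146]
ball 22 [ 0.46128251 -0.18985809  0.13354312]
[-0.23346326  0.38944078  0.05986741]
```

View pics/b.png

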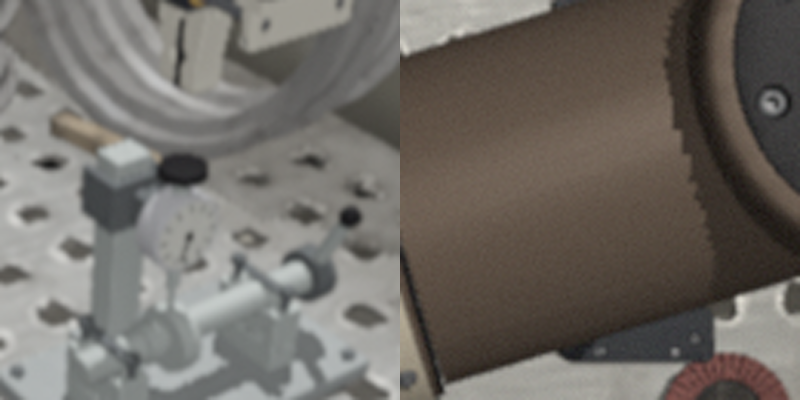

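The picture shows the dial lowered, with its plunger on the disc (170,300) and the pad about 35 mm lower. The driver arm hasn't moved. Next I move to the robot's side of the arm.

>>> play_rows:
  targets:
    - [[0.025,0.025,0,0],[0.06,0.055,0,0],[0.1,0.091,0,0],[0.144,0.091,0,0],[0.144,0.091,0.01,0]]

```text
t: 5.98
eef_pos: [0.4046, -0.1961, 0.4333]
ee_rot: [-3.141, -0.0, -1.574]
force: [-0.3, 0.5, 0.0]
width: 0.0005
```

>>> play_rows:
  targets:
    - [[0,0,0.035,0],[0,0,0.075,0],[0,0,0.115,0],[0,0,0.155,0],[0,0,0.155,0]]

```text
t: 6.6
eef_pos: [0.4038, -0.1935, 0.2758]
ee_rot: [3.134, 0.001, -1.571]
force: [0.3, -1.1, -0.1]
width: 0.0003
```

```bash
python3 snap.py c 290 90 300 140; python3 -c "
from station import arm;print(arm.get_state()['eef_pos'])"
```

```text
[ 0.40560067 -0.19380926  0.27910403]
```

View pics/c.png

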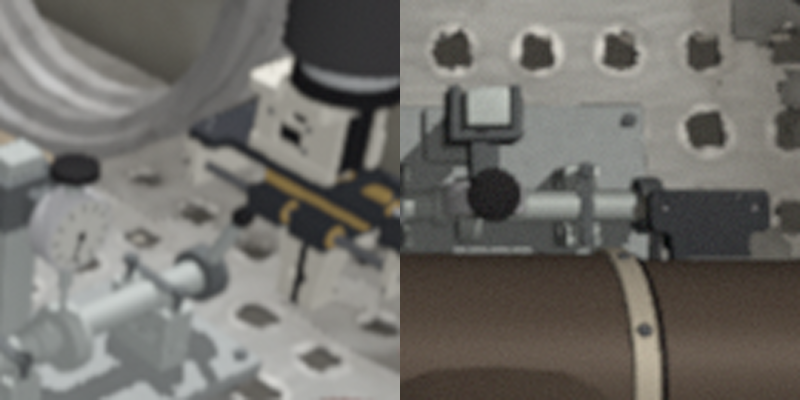

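The fingers (300,270 in the scene crop) stand on the robot's side of the black ball (242,215) with nothing in the way. I'm pushing away from the robot now.

>>> play_rows:
  targets:
    - [[0,-0.015,0,0],[0,-0.03,0,0],[0,-0.045,0,0],[0,-0.06,0,0],[0,-0.07,0,0]]

```text
t: 7.32
eef_pos: [0.4763, -0.1941, 0.2786]
ee_rot: [3.142, -0.0, -1.571]
force: [-2.1, -0.1, 2.6]
width: 0.0006
```

>>> play_rows:
  targets:
    - [[0,-0.007,0,0],[0,-0.014,0,0],[0,-0.021,0,0],[0,-0.026,0,0],[0,-0.03,0,0]]

```text
t: 7.95
eef_pos: [0.5054, -0.194, 0.2786]
ee_rot: [3.141, 0.0, -1.571]
force: [-2.6, 1.2, 0.0]
width: 0.0002
```

>>> play_rows:
  targets:
    - [[0,-0.004,0,0],[0,-0.008,0,0],[0,-0.01,0,0],[0,-0.01,0,0]]

```text
t: 8.45
eef_pos: [0.5156, -0.194, 0.2788]
ee_rot: [-3.141, -0.0, -1.571]
force: [-0.8, 0.4, 0.9]
width: 0.0006
```

```bash
python3 snap.py d 290 90 300 140; python3 -c "
from station import arm;print(arm.get_state()['eef_pos'],arm.get_state()['force'])"
```

```text
[ 0.51549547 -0.19403048  0.27888587] [ 0.06801918  0.34750532 -0.16600122]
```

View pics/d.png

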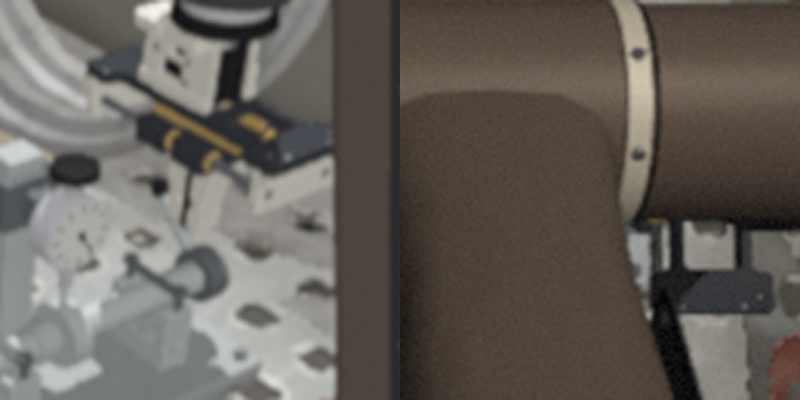

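The arm now leans to the far side with its ball at about (155,185). No stop force yet, so I continue in small steps.

>>> play_rows:
  targets:
    - [[0,-0.003,0,0],[0,-0.006,0,0],[0,-0.009,0,0]]

```text
t: 8.93
eef_pos: [0.5243, -0.1941, 0.2786]
ee_rot: [3.141, -0.0, -1.571]
force: [-1.0, -0.2, 0.9]
width: 0.0002
```

>>> play_rows:
  targets:
    - [[0,-0.003,0,0],[0,-0.006,0,0],[0,-0.009,0,0]]

```text
t: 9.3
eef_pos: [0.5295, -0.1942, 0.2779]
ee_rot: [3.131, 0.001, -1.572]
force: [-22.3, 2.0, 16.7]
width: 0.0003
```

>>> play_rows:
  targets:
    - [[0,-0.002,0,0],[0,-0.004,0,0],[0,-0.006,0,0]]

```text
t: 9.68
eef_pos: [0.5318, -0.1944, 0.2774]
ee_rot: [3.121, 0.001, -1.573]
force: [-36.8, 4.9, 27.1]
width: 0.0004
```

Firm stop reached. I'm backing off toward the robot, then lifting clear.

>>> play_rows:
  targets:
    - [[0,0.01,0,0],[0,0.03,0,0],[0,0.06,0,0],[0,0.09,0,0],[0,0.12,0,0]]

```text
t: 10.3
eef_pos: [0.4189, -0.194, 0.2789]
ee_rot: [-3.14, -0.0, -1.57]
force: [0.6, 0.8, 0.2]
width: 0.0005
```

>>> play_rows:
  targets:
    - [[0,0,-0.03,0],[0,0,-0.08,0],[0,0,-0.13,0],[0.05,0,-0.16,0],[0.1,0,-0.16,0]]

```text
t: 10.92
eef_pos: [0.4203, -0.2951, 0.4426]
ee_rot: [-3.134, -0.003, -1.568]
force: [0.5, 0.8, -1.1]
width: 0.0003
```

```bash
python3 snap.py e 270 90 280 140
python3 - <<'E'
from station import arm,cams
from h import *
for c in('scene','top'):
    p,d=cams.grab_frame(c);X=cloud(c,d,cams.camera_params(c));k=(d>0)&(p.astype(int).sum(-1)<150)
    for n,y,lo,hi in(('pad',-.05,.18,.26),('ball',-.19,.098,.16),('spareball',.13,.1,.16)):
        m=k&(abs(X[...,0]-.52)<.08)&(abs(X[...,1]-y)<.035)&(X[...,2]<hi)&(X[...,2]>lo)
        f=np.load(c+'.npz');X0=cloud(c,f['d'],cams.camera_params(c));m0=(f['p'].astype(int).sum(-1)<150)&(abs(X0[...,0]-.52)<.08)&(abs(X0[...,1]-y)<.035)&(X0[...,2]<hi)&(X0[...,2]>lo)
        print(c,n,m.sum(),X[m].mean(0) if m.any() else '','start',X0[m0].mean(0) if m0.any() else '')
print(arm.get_state()['eef_pos'],arm.get_state()['force'])
E
```

```text
scene pad 112 [ 0.49109221 -0.05067913  0.20290119] start [ 0.49085857 -0.04996859  0.23774963]
scene ball 11 [ 0.55241796 -0.19044558  0.11026384] start [ 0.46182617 -0.18987525  0.13328813]
scene spareball 32 [0.47055425 0.12125013 0.13628725] start [0.47046111 0.12087282 0.13647863]
top pad 217 [ 0.49797171 -0.05241751  0.20585609] start [ 0.5156602  -0.0508933   0.22615577]
top ball 25 [ 0.55797963 -0.19011391  0.11476532] start [ 0.4706683  -0.19102091  0.13428832]
top spareball 41 [0.47812575 0.11903957 0.13947848] start [0.47837904 0.11896736 0.13922076]
[ 0.41920297 -0.29482183  0.43845728] [-0.34362166  0.22932398  0.27752892]
```

View pics/e.png

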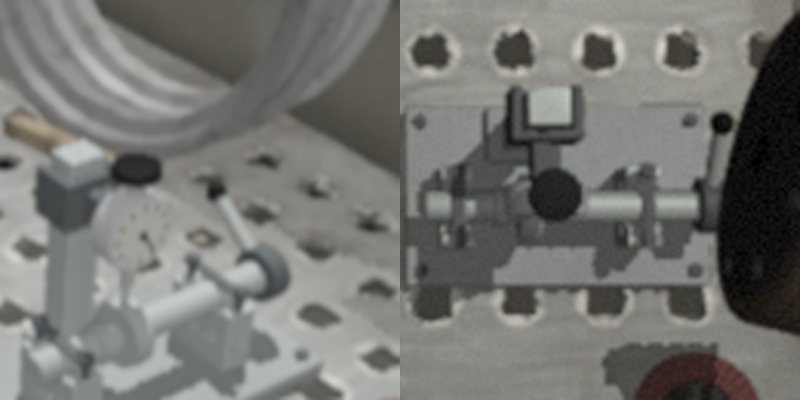

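The indicator is down, the driver arm leans fully to the far side (ball offset about 59 mm, a ≈ 0.95), and the robot is clear.

```bash
python3 -c "
from station import job_done;print(job_done())"
```

```text
the job is handed in; nothing more can be done
None
```

I did the runout check in the order asked and handed it in at about 11 s on the robot's clock, with the robot clear of everything.

- **Indicator:** I pushed it down with the shut fingers until the force rose to 15.5 N on its stop. At the last look the pad top measured about 0.206 m, and it had stayed there after the arm was pushed.
- **Driver arm:** I pushed it over from the robot's side to its far stop. The ball ended about 59 mm past the axis, which is an angle of about +0.95, and it stayed there after I let go.
- **Spare axle:** It is unchanged; its ball moved less than 1 mm between the first and last pictures.
- **Push force at the arm's stop:** My last step there was harder than needed. The wrist force reached about 46 N, with only the fingertips meant to be in contact. That is below the 120 N wrist limit, but above the 40 N set for the arm or gripper body. I saw no sign that the body touched anything.

The two cameras differed by about 6 mm in x, but each showed the same movement within about 4 mm.

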